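Locate a steel template on its jig pin and clamp it

ROBOT

A 7-joint arm with a two-finger parallel gripper is mounted at the origin on the work surface. World frame = base frame: x ahead of the robot, y to its left, z up, the work surface at z = 0. Lengths are in m, angles in rad, forces in N, time in s.
With the tool pointing down it reaches from about 0.35 to 0.9 m from the base axis. Payload 8.1 kg.
Tool frame: the origin (TCP) lies midway between the tips of the shut fingers; the grasp point (between the pads) lies 19 mm behind it; z points along the fingers, y is the line along which they close (so a half turn about z gives the same grasp; the last joint's range is limited). The gripper opens to 92 mm and grips with 3 to 60 N. Pads are 19 mm wide; open, the fingers measure 130 mm over their backs; the gripper's body (75 mm by 190 mm) begins 47 mm behind the grasp point.
Start: joints at [1.074, 0.434, 0.025, 1.573, -0.012, 1.134, -0.075], TCP at [0.24, -0.577, 0.227] pointing down, gripper open.
Joint ranges: [-2.62, 2.62], [-0.44, 2.09], [-1.27, 1.32], [0.08, 2.57], [-1.32, 4.46], [0.12, 2], [-2.74, 2.74]. Speed limits (rad/s): [2.22, 2.22, 3.01, 3.01, 3.14, 3.14, 3.14].

INTERFACE

Orientations are given as a rotation vector (axis times angle).
In Python, from cell import arm gives the robot as it stands.
- The arm moves only by the tool move_arm, never from a script. Its argument "motion" is a list of rows, each an object of numbers: "tx", "ty", "tz": the shift along the tool's x, y, z normalised to -1 to 1, where 1 is 1000 mm; "twist": the turn about the tool's z normalised to -1 to 1, where 1 is pi/2 rad. In form: [{"tx": .., "ty": .., "tz": .., "twist": ..}, ...]. A call has 1 to 12 rows; each row shifts and turns the commanded pose from where the row before left it, along the tool's axes as they then stand; what a row does not reach is not made up. A row lasts 1/10 s, in which the tool goes at most 50 mm and 8.59 degrees, less where a joint would pass 70% of its speed; a pose out of reach is approached as far as the arm can. A call with a number of a shift or a turn outside -1 to 1 is refused whole. A call with a gripper value outside its range is refused whole. "gripper" is the gripper's target within -1 to 1 (shut at 1, half-way at 0, fully open at -1), set as the call begins (left out, the last holds). The fingers move at their own pace and stop on an object; "squeeze" is the grip in N (left out, the last holds). Time passes only in rows, so rows that do not move let the fingers close. It gives the time, the measured TCP pose, the force, the opening and the grip force at its end, in the units of the state.
- arm.observe(): the state, without advancing time (a new reading comes with each control period).
- arm.get_image(name): name is "scene" or "side" or "wrist"; returns the picture (400x640x3 uint8, red, green, blue); there is no depth.
- arm.calibration(name): a dict with "K" (3x3 intrinsics, pixels), "T" (4x4, takes a point from camera to world coordinates). Camera axes: x right, y down, z forward; pixel columns grow to the right and rows downward; lengths in m; the calibration is good to about 2 mm. A picture is of the moment at which its call begins: read the wrist's pose just before it. calibration takes no time and is no camera call; for the wrist camera it gives the pose at the moment of the call.
- arm.sign_off(): hands the job in; it is judged then, once.
Trained networks look in the newest picture that a camera, given by its name, has taken for a name from the list of things; names that differ only in an ending like _2 or _b are one class to them, and where a whole thing is asked for, a point or a joint stands for the part that bears it (a point fixed in the world has none). Each returns a list of dicts, best first, with "conf" (0 to 1); they miss things now and then, are a little off and sometimes report something else, mostly with a low value. They report only what shows in the picture. A call takes as long as a camera call.
- arm.look_for(camera, query): "point" ([column, row] as shares, 0 to 1, of the picture: columns of its width, rows of its height, amid what is visible of it).
- arm.regions_of(camera, query): "region" (400x640 bool, what is visible of it) and "point" ([column, row] as shares, 0 to 1, of the picture: columns of its width, rows of its height, amid what is visible of it).
- arm.place_of(camera, query): "point" ([column, row] as shares, 0 to 1, of the picture: columns of its width, rows of its height: a listed point, or the origin of a listed thing).
The state is a dict: "clock": time; "joints": joint angles; "dq": joint speeds; "joint_efforts": joint torques, N m; "position": TCP position; "ee_rot": TCP orientation; "force": force on the tool from outside, world axes, zero at the start; "ft_torque": the same for the moment, N m; "width": opening from 0.0 (shut) to 1.0 (fully open); "gripper_force": force on a finger pad.
Only numpy, scipy, OpenCV 4.12 (cv2) and the standard library are available. Lean on these libraries where they do the work, as an engineer would, in place of code of your own. Each camera call takes 0.05 s, during which the arm holds its last target. There are 200 camera calls.

TASK

Slide the loose steel plate along the channel of the blue jig, by its orange grip and without lifting it out of the channel, until its hole comes over the brass pin, and let it drop flat on the floor of the jig. Then swing the yellow clamp arm fully across over the plate, and let go of everything. Work gently by feel: do not force the plate against the jig or the clamp, and leave the other things on the bench and the jig where they are.

Things in the scene. Friction and masses are not known exactly. Their poses are not given: they have to be found in the camera images.
- jig: Blue steel jig, fixed to the bench, 130 (x) x 400 (y) mm. Origin: underside, on the channel's centre line, mid length; x across the channel, y along it towards the pin, z up. The 66 mm wide channel runs along y between two grey fences (10 mm thick, y -200 to +100 mm, tops at z = 24 mm): first a raised aluminium shelf, then a lower floor (top at z = 12 mm) with the pin.
- shelf_edge (a point): Point on the channel's centre line where the shelf (top at jig z = 19 mm, from jig y = -200 mm) ends in a square 7 mm step down to the floor: jig x = 0, y = -54 mm.
- slot_mid (a point): Middle of the black pin slot on the floor (jig x = 0, y = 87, z = 12 mm). The brass pin stands rigidly on the slot's line, x = 0, but anywhere within 13 mm of this point along jig y, new each time and not measured: look or feel for it. Pin: 14 mm in diameter, chamfered to 10 mm across at its top, which is at jig z = 18.5 mm.
- plate: Loose dark steel plate 64 (x) x 160 (y) x 6 mm, 0.35 to 0.6 kg; origin at the centre of its underside, axes as the jig's. Starts flat on the shelf, 1 mm of play to each fence. Orange grip block, 24 (x) x 36 (y) mm, on its middle, up to z = 50 mm. To lie flat on the floor (underside at jig z = 12 mm) its trailing end, y = -80 mm, must be clear of the shelf and its hole over the pin.
- plate_hole (a point): Centre of the plate's only hole, at its underside: 17 mm in diameter, plate x = 0, y = +38 mm (the end towards the pin). With the grip eased, the front of the plate rests on the pin and its tail on the floor until the hole is over the pin; it then slides with about 3 to 8 N, and once dropped the pin stops it.
- clamp (a joint): Angle of the yellow clamp arm about its upright pivot. 0: arm points along jig +y, clear of the channel; grows counter-clockwise from above; 1.57: arm points to jig -x, across the plate's end, which is fully across; stop at 1.6. Stays where left; about 1 N moves it. Arm: 12 mm wide, jig z = 20 to 27 mm, so it passes over the plate only when that lies flat on the floor.
- clamp_pivot (a point): Clamp arm's pivot axis, at jig x = 60, y = 116, z = 12 mm.
- clamp_post (a point): Middle of the top of the red round upright post on the clamp arm, 60 mm from the pivot axis; 14 mm in diameter, 45 mm high, its top at jig z = 72 mm.
- bushing: Spare brass bushing, 22 mm across, 14 mm high, standing on the jig beside the channel; leave alone. Origin: centre of its underside.
- tape_roll: Roll of white tape, 100 mm across, 25 mm high, on the bench; leave alone.
- wrench: Steel wrench on the bench; leave alone.
- screwdriver: Screwdriver on the bench; leave alone.
- bolt_jar: Amber jar, 60 mm across, 80 mm high, on the bench; leave alone.
- square_block: Dark steel setting block, 50 mm cube, on the bench; leave alone.
- tube_offcut: Steel tube offcut, 32 mm across, 160 mm long, lying on the bench; leave alone.

How it is judged:
On the way, in this order (a step that is already met when the one before it is completed fails the run):
1. the plate has dropped over the pin and lies flat on the jig's floor (z of plate in the frame of jig between 0.009 and 0.0145 m and angle between plate's own z axis and vertical below 0.03 rad and y of plate_hole in the frame of jig between 0.069 and 0.105 m and x of plate_hole in the frame of jig between -0.005 and 0.005 m), for 0.2 s.
2. the clamp arm is swung fully across (value of joint clamp above 1.4 rad), for 0.2 s.
At the end, for the whole second after the job is handed in: The plate lies over the pin, its underside within 2.5 mm of the jig's floor and tilted by less than 0.03 rad, its hole between jig y = 69 and 105 mm and within 5 mm of the channel's centre line; the clamp arm stands beyond 1.4 rad; everything is released and still (all of step 1 and value of joint clamp above 1.4 rad and linear speed of plate below 0.01 m/s); the robot touches nothing.
It fails at once if the plate is lifted more than 12 mm off the shelf's level, out of the channel (z of plate in the frame of jig above 0.031 m).
It fails at once if the plate is forced against the jig, its pin or the clamp with more than 40 N (contact force between plate and jig above 40 N).
It fails at once if once off the shelf, the plate is pushed or pressed by the fingers so that it bears on the jig or its pin with more than 30 N (z of plate in the frame of jig below 0.0175 m and contact force between the fingers and plate above 12 N and contact force between plate and jig above 30 N).
It fails at once if another thing is moved more than 25 mm (distance of any of bushing, tape_roll, wrench, screwdriver, bolt_jar, square_block, tube_offcut from where it was at the start of the episode above 0.025 m).
It also fails if it takes over 54 s, if anything falls off the work surface, if the arm or the gripper's body presses on something with over 40 N, if the wrist force passes 120 N, or if a joint passes its speed limit or range.

## Working session

There is one attempt and no reset: what is moved stays moved. The work goes in short steps, Python scripts to look and compute and a tool call to move; the robot and the scene stay as the last step left them, time stands still between calls to the robot, and variables do not carry over. Pictures are saved under pics/ and viewed, at most 10 in all, crops included, and the job is handed in when it is done.

Besides the shell and the picture viewer there is one more tool, called after ">>>" by a JSON object that holds its "fn" and its "kwargs". move_arm: Moves the arm, as the interface text tells. Scaled input: -1 to 1 covers 1000 mm each way for a shift and pi/2 rad each way for a turn. Its arguments: {"type":"object","properties":{"motion":{"type":"array","items":{"type":"object","properties":{"tx":{"type":"number"},"ty":{"type":"number"},"tz":{"type":"number"},"twist":{"type":"number"}}}},"gripper":{"type":"number"},"squeeze":{"type":"number"}},"required":["motion"]}

```bash
mkdir -p pics; cat > h.py <<'E'
import numpy as np, cv2
from cell import arm
def ray(cam,pt):
    c=arm.calibration(cam);K=np.array(c["K"]);T=np.array(c["T"])
    d=np.linalg.inv(K)@np.array([pt[0]*640,pt[1]*400,1.]);return T[:3,3],T[:3,:3]@d
def onz(cam,pt,z):
    o,d=ray(cam,pt);return o+d*(z-o[2])/d[2]
def proj(cam,p):
    c=arm.calibration(cam);K=np.array(c["K"]);T=np.linalg.inv(np.array(c["T"]))
    q=K@(T[:3,:3]@p+T[:3,3]);return q[:2]/q[2]
def save(cam,n):
    im=arm.get_image(cam);cv2.imwrite(f"pics/{n}.png",im[:,:,::-1]);return im
E
python3 - <<'E'
from h import *
s=arm.observe();print(s["position"],s["ee_rot"],s["clock"])
a=save("scene","s0");b=save("side","d0")
cv2.imwrite("pics/both.png",np.vstack([a,b])[:,:,::-1][:, :, :]) 
for cam in("scene","side"):
  print(cam,np.array(arm.calibration(cam)["T"]).round(3)[:3,3])
  for q,z in(("jig",0),("shelf_edge",.019),("slot_mid",.012),("plate_hole",.019),("plate",.019),("clamp_pivot",.012),("clamp_post",.072)):
    for r in arm.place_of(cam,q)[:1]: print(q,round(r["conf"],2),np.array(r["point"])*[640,400],onz(cam,r["point"],z).round(4))
E
```

```text
[ 0.23955807 -0.57670366  0.22596809] [-3.07944924e+00 -6.14166690e-01  6.95772222e-04] 0.0
scene [ 1.33  -0.137  1.286]
jig 0.74 [299.392 223.8  ] [ 0.5762 -0.0691  0.    ]
shelf_edge 0.75 [277.504 223.2  ] [ 0.5747 -0.1312  0.019 ]
slot_mid 0.96 [329.472 213.32 ] [0.5634 0.0212 0.012 ]
plate_hole 0.69 [286.592 221.6  ] [ 0.5739 -0.105   0.019 ]
plate 0.6 [272.832 220.32 ] [ 0.5629 -0.1431  0.019 ]
clamp_pivot 0.67 [341.504 227.6  ] [0.6161 0.0464 0.012 ]
clamp_post 0.51 [362.688 212.8  ] [0.6135 0.1043 0.072 ]
side [-0.251  1.255  1.106]
jig 0.84 [320.704 209.2  ] [ 0.5759 -0.0761  0.    ]
shelf_edge 0.9 [329.792 200.8  ] [ 0.5614 -0.1199  0.019 ]
slot_mid 0.78 [312.128 220.68 ] [0.5551 0.0175 0.012 ]
plate_hole 0.6 [328.576 201.4  ] [ 0.5633 -0.1138  0.019 ]
plate 0.56 [328.192 194.92 ] [ 0.588 -0.152  0.019]
clamp_pivot 0.82 [293.376 222.8  ] [0.6067 0.0648 0.012 ]
clamp_post 0.51 [283.712 213.4  ] [0.6207 0.102  0.072 ]
```

View pics/s0.png

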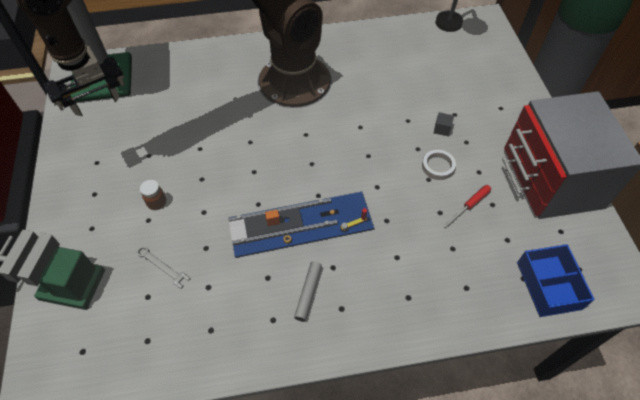

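View pics/d0.png

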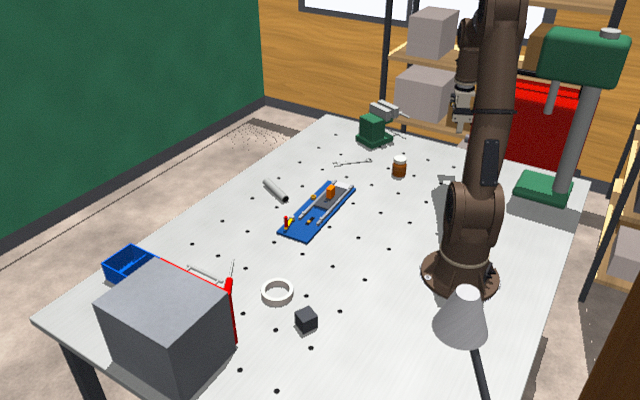

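The jig lies with its y axis nearly along world +y: shelf end at about (235,230) in the scene picture, clamp at (355,218), and the orange grip at (272,217). I'll move above it for a close look.

>>> {"fn": "move_arm", "kwargs": {"motion": [{"tx":0.041,"ty":-0.027,"tz":-0.005},{"tx":0.041,"ty":-0.027,"tz":-0.005},{"tx":0.041,"ty":-0.027,"tz":-0.005},{"tx":0.041,"ty":-0.027,"tz":-0.005},{"tx":0.041,"ty":-0.027,"tz":-0.005},{"tx":0.041,"ty":-0.027,"tz":-0.005},{"tx":0.041,"ty":-0.027,"tz":-0.005},{"tx":0.041,"ty":-0.027,"tz":-0.005},{"tx":0.041,"ty":-0.027,"tz":-0.005},{"tx":0.041,"ty":-0.027,"tz":-0.005},{"tx":0.041,"ty":-0.027,"tz":-0.005},{"tx":0.041,"ty":-0.027,"tz":-0.005}]}}

```text
invalid input
```

>>> {"fn": "move_arm", "kwargs": {"motion": [{"twist":-0.09},{"twist":-0.09},{"twist":-0.09},{"twist":-0.09},{"twist":-0.09},{"twist":-0.09},{"twist":-0.09},{"twist":-0.09},{"twist":-0.07},{}]}}

```text
invalid input
```

```bash
python3 - <<'E'
from h import *
s=arm.observe();print(s["position"],s["ee_rot"],s["clock"],s["force"])
print(np.array(arm.calibration("wrist")["T"]).round(3))
save("wrist","w0")
cam="wrist"
for q,z in(("jig",0),("shelf_edge",.019),("slot_mid",.012),("plate_hole",.019),("plate",.019),("clamp_pivot",.012),("clamp_post",.072),("bushing",.012)):
    for r in arm.place_of(cam,q)[:1]: print(q,round(r["conf"],2),np.array(r["point"])*[640,400],onz(cam,r["point"],z).round(4))
E
```

```text
[ 0.23979735 -0.57715862  0.22674824] [ 3.08086915e+00  6.14530971e-01 -2.72388883e-05] 0.8 [0.10627205 0.19205695 0.09794243]
[[ 0.383 -0.894 -0.231  0.301]
 [-0.924 -0.371 -0.096 -0.551]
 [ 0.     0.25  -0.968  0.385]
 [ 0.     0.     0.     1.   ]]
```

View pics/w0.png

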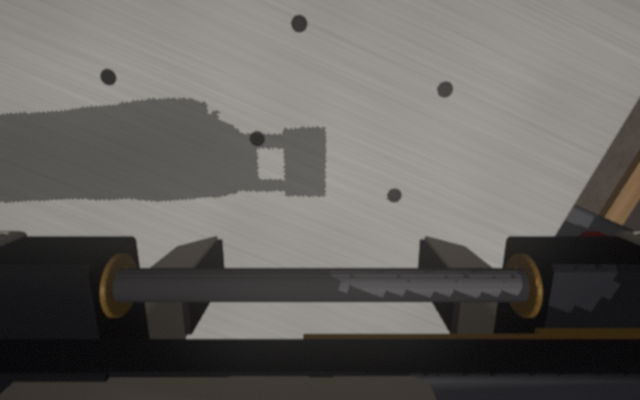

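>>> {"fn": "move_arm", "kwargs": {"motion": [{"tx":0.038,"ty":-0.021,"tz":-0.003,"twist":0},{"tx":0.038,"ty":-0.021,"tz":-0.003,"twist":0},{"tx":0.038,"ty":-0.021,"tz":-0.003,"twist":0},{"tx":0.038,"ty":-0.021,"tz":-0.003,"twist":0},{"tx":0.038,"ty":-0.021,"tz":-0.003,"twist":0},{"tx":0.038,"ty":-0.021,"tz":-0.003,"twist":0},{"tx":0.038,"ty":-0.021,"tz":-0.003,"twist":0},{"tx":0.038,"ty":-0.021,"tz":-0.003,"twist":0},{"tx":0.038,"ty":-0.021,"tz":-0.003,"twist":0},{"tx":0.038,"ty":-0.021,"tz":-0.003,"twist":0},{"tx":0.038,"ty":-0.021,"tz":-0.003,"twist":0},{"tx":0.038,"ty":-0.021,"tz":-0.003,"twist":0}]}}

```text
clock: 2.45
position: [0.5651, -0.1681, 0.2631]
ee_rot: [3.081, 0.614, 0.001]
force: [0.7, -0.6, -0.2]
width: 1.003
gripper_force: 0.0
```

>>> {"fn": "move_arm", "kwargs": {"motion": [{"tx":0,"ty":0,"tz":0,"twist":-0.09},{"tx":0,"ty":0,"tz":0,"twist":-0.09},{"tx":0,"ty":0,"tz":0,"twist":-0.09},{"tx":0,"ty":0,"tz":0,"twist":-0.09},{"tx":0,"ty":0,"tz":0,"twist":-0.09},{"tx":0,"ty":0,"tz":0,"twist":-0.09},{"tx":0,"ty":0,"tz":0,"twist":-0.09},{"tx":0,"ty":0,"tz":0,"twist":-0.09},{"tx":0,"ty":0,"tz":0,"twist":-0.07},{"tx":0,"ty":0,"tz":0,"twist":0}]}}

```text
clock: 3.45
position: [0.5642, -0.1697, 0.2627]
ee_rot: [-2.148, -2.293, -0.0]
force: [-0.3, -0.5, -0.4]
width: 1.002
gripper_force: 0.0
```

```bash
python3 - <<'E'
from h import *
s=arm.observe();print(s["position"],s["ee_rot"],s["clock"],s["force"])
save("wrist","w1")
cam="wrist"
for q,z in(("jig",0),("shelf_edge",.019),("slot_mid",.012),("plate_hole",.019),("plate",.019),("clamp_pivot",.012),("clamp_post",.072),("bushing",.012)):
    for r in arm.place_of(cam,q)[:1]: print(q,round(r["conf"],2),np.array(r["point"])*[640,400],onz(cam,r["point"],z).round(4))
E
```

```text
[ 0.56415709 -0.16974763  0.2626765 ] [-2.14775831e+00 -2.29263408e+00 -5.56836432e-05] 3.45 [-0.27603638 -0.54322121 -0.35300879]
jig 0.76 [326.912  75.52 ] [ 0.5644 -0.0641  0.    ]
shelf_edge 0.55 [330.688 127.   ] [ 0.5717 -0.1186  0.019 ]
slot_mid 0.22 [386.688 123.52 ] [ 0.6337 -0.1113  0.012 ]
plate_hole 0.67 [330.688 111.8  ] [ 0.5706 -0.1025  0.019 ]
plate 0.81 [329.024 150.   ] [ 0.5716 -0.1435  0.019 ]
clamp_pivot 0.27 [524.224 102.28 ] [ 0.7812 -0.0792  0.012 ]
bushing 0.68 [384.576 122.6  ] [ 0.6311 -0.1102  0.012 ]
```

View pics/w1.png

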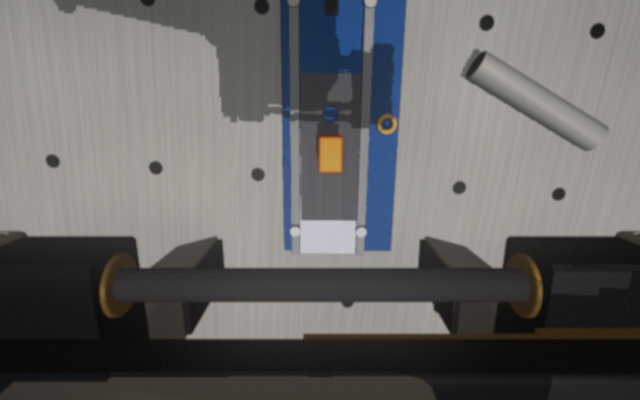

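```bash
python3 - <<'E'
from h import *
im=cv2.imread("pics/w1.png")
hsv=cv2.cvtColor(im,cv2.COLOR_BGR2HSV)
m=cv2.inRange(hsv,(5,150,120),(25,255,255)); m[:, 360:]=0;m[200:]=0
ys,xs=np.nonzero(m);print(xs.min(),xs.max(),ys.min(),ys.max())
w=lambda u,v,z:onz("wrist",(u/640,v/400),z).round(4)
print("fl,fr",w(303,73,.025),w(358,73,.025),"rear",w(301,220,.025),w(356,220,.025),"grip",w(xs.mean(),(137+ys.max())/2,.069))
print("hole",w(330,115,.025),"fenceR",w(361,232,.024),w(369,2,.024),"fenceL",w(295,232,.024),w(293,2,.024))
for x in (319,324):print(im[120:180,x].tolist()[8:24]) if 0 else None
E
```

```text
319 342 136 171
fl,fr [ 0.539  -0.0653  0.025 ] [ 0.5959 -0.0617  0.025 ] rear [ 0.5448 -0.2246  0.025 ] [ 0.6078 -0.2207  0.025 ] grip [ 0.5714 -0.1421  0.069 ]
hole [ 0.5699 -0.1058  0.025 ] fenceR [ 0.615  -0.2351  0.024 ] [0.601  0.0054 0.024 ] fenceL [ 0.5385 -0.2399  0.024 ] [0.5256 0.0007 0.024 ]
```

Plate centre is at about (0.571, -0.142), consistent with the fence mid-line; jig yaw is about 3.4°. I'm going down to grip.

>>> {"fn": "move_arm", "kwargs": {"motion": [{"tx":0.027,"ty":0.009,"tz":0,"twist":0},{"tx":0,"ty":0,"tz":0.045,"twist":0},{"tx":0,"ty":0,"tz":0.045,"twist":0},{"tx":0,"ty":0,"tz":0.045,"twist":0},{"tx":0,"ty":0,"tz":0.045,"twist":0},{"tx":0,"ty":0,"tz":0.03,"twist":0},{"tx":0,"ty":0,"tz":0.017,"twist":0},{"tx":0,"ty":0,"tz":0,"twist":0}]}}

```text
clock: 4.7
position: [0.5696, -0.1418, 0.0332]
ee_rot: [-2.147, -2.288, 0.004]
force: [-0.5, -0.1, -0.3]
width: 1.002
gripper_force: 0.0
```

>>> {"fn": "move_arm", "kwargs": {"gripper": 0.5, "squeeze": 8, "motion": [{"tx":0,"ty":0,"tz":0,"twist":0},{"tx":0,"ty":0,"tz":0,"twist":0},{"tx":0,"ty":0,"tz":0,"twist":0},{"tx":0,"ty":0,"tz":0,"twist":0},{"tx":0,"ty":0,"tz":0,"twist":0},{"tx":0,"ty":0,"tz":0,"twist":0}]}}

```text
clock: 5.3
position: [0.5716, -0.1421, 0.036]
ee_rot: [2.149, 2.291, 0.0]
force: [0.6, 0.6, -0.4]
width: 0.524
gripper_force: 0.0
```

```bash
python3 - <<'E'
from h import *
s=arm.observe();print(s["position"],s["clock"],s["width"])
im=save("wrist","w2")
for q,z in(("slot_mid",.012),("shelf_edge",.019),("plate_hole",.019),("plate",.019),("clamp_pivot",.012),("clamp_post",.072)):
    for r in arm.place_of("wrist",q)[:1]: print(q,round(r["conf"],2),np.array(r["point"])*[640,400],onz("wrist",r["point"],z).round(4))
E
```

```text
[ 0.57160703 -0.1421101   0.03603529] 5.3 0.5242750103727978
shelf_edge 0.69 [321.472 204.08 ] [ 0.5699 -0.1197  0.019 ]
plate_hole 0.58 [320.704 169.52 ] [ 0.5684 -0.1023  0.019 ]
plate 0.66 [319.104 248.32 ] [ 0.5702 -0.1433  0.019 ]
```

View pics/w2.png

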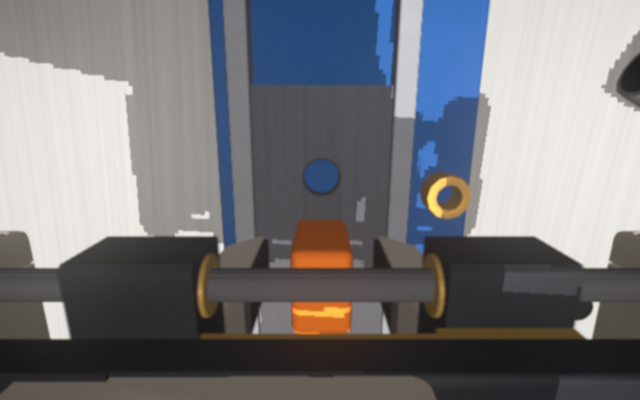

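>>> {"fn": "move_arm", "kwargs": {"gripper": 1, "squeeze": 15, "motion": [{"tx":0,"ty":0,"tz":0,"twist":0},{"tx":0,"ty":0,"tz":0,"twist":0},{"tx":0,"ty":0,"tz":0,"twist":0},{"tx":0,"ty":0,"tz":0,"twist":0}]}}

```text
clock: 6.05
position: [0.5717, -0.1419, 0.0357]
ee_rot: [2.149, 2.291, 0.0]
force: [2.7, 0.3, -2.2]
width: 0.262
gripper_force: 15.0
```

>>> {"fn": "move_arm", "kwargs": {"motion": [{"tx":0.01,"ty":0,"tz":0,"twist":0},{"tx":0.01,"ty":0,"tz":0,"twist":0},{"tx":0.01,"ty":0,"tz":0,"twist":0},{"tx":0,"ty":0,"tz":0,"twist":0}]}}

```text
clock: 6.45
position: [0.5695, -0.1088, 0.0357]
ee_rot: [-2.145, -2.294, -0.002]
force: [1.4, 3.4, -1.5]
width: 0.263
gripper_force: 15.0
```

>>> {"fn": "move_arm", "kwargs": {"motion": [{"tx":0.01,"ty":0,"tz":0,"twist":0},{"tx":0.01,"ty":0,"tz":0,"twist":0},{"tx":0.01,"ty":0,"tz":0,"twist":0},{"tx":0.01,"ty":0,"tz":0,"twist":0},{"tx":0,"ty":0,"tz":0,"twist":0},{"tx":0,"ty":0,"tz":0,"twist":0}]}}

```text
clock: 7.05
position: [0.5671, -0.071, 0.0357]
ee_rot: [-2.148, -2.292, -0.001]
force: [2.7, 1.2, -4.7]
width: 0.258
gripper_force: 15.0
```

```bash
python3 - <<'E'
from h import *
s=arm.observe();print(s["position"],s["clock"],s["width"],s["force"])
im=save("wrist","w3")
for q,z in(("slot_mid",.012),("plate_hole",.019),("plate",.019),("clamp_pivot",.012),("clamp_post",.072)):
    for r in arm.place_of("wrist",q)[:1]: print(q,round(r["conf"],2),np.array(r["point"])*[640,400],onz("wrist",r["point"],z).round(4))
E
```

```text
[ 0.56713652 -0.07102331  0.035747  ] 7.05 0.25812669053129234 [ 2.67591836  1.24543412 -4.65317214]
slot_mid 0.82 [321.728  58.2  ] [0.5612 0.0195 0.012 ]
plate_hole 0.87 [320.128 171.92 ] [ 0.5638 -0.0337  0.019 ]
plate 0.78 [319.872 248.8  ] [ 0.5662 -0.0739  0.019 ]
```

View pics/w3.png

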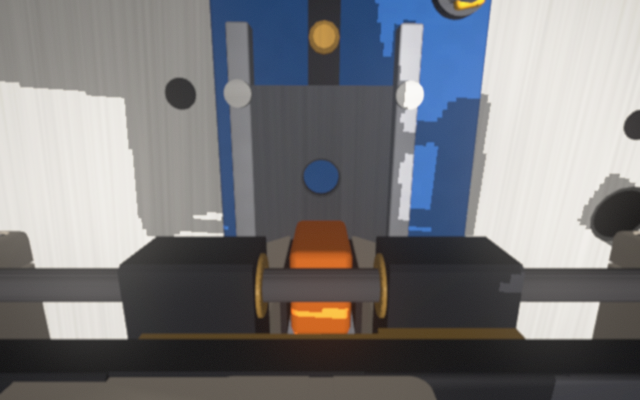

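```bash
python3 - <<'E'
from h import *
w=lambda u,v,z:onz("wrist",(u/640,v/400),z)
p=w(324,36,.0185);h=w(321,176,.025);e1=w(238,22,.024);e2=w(409,22,.024)
print(p,h,e1,e2,"fr",w(248,86,.025),w(393,86,.025))
y=np.array([-.058,.9983]);x=np.array([.9983,.058]);d=(p-h)[:2];print(d@y,d@x, ((e1+e2)/2-p)[:2]@y, w(231,230,.024),w(420,230,.024))
E
```

```text
[0.56170306 0.02751493 0.0185    ] [ 0.56429381 -0.03479974  0.025     ] [0.52445126 0.02969407 0.024     ] [0.59784037 0.03434316 0.024     ] fr [0.52926315 0.00368248 0.025     ] [0.59375369 0.0077587  0.025     ]
0.06235899351780015 0.0010279046864005478 0.004528355045679128 [ 0.52150965 -0.06482395  0.024     ] [ 0.61500822 -0.05894867  0.024     ]
```

Pin is visible at (324,36) and the hole at (321,176): about 62 mm still to go, putting the pin at jig y of about 95. I'll lift 2 mm to clear the pin top and go on.

>>> {"fn": "move_arm", "kwargs": {"motion": [{"tx":0,"ty":0.0002,"tz":-0.002,"twist":0},{"tx":0.01,"ty":0.0001,"tz":0,"twist":0},{"tx":0.01,"ty":0.0001,"tz":0,"twist":0},{"tx":0.01,"ty":0.0001,"tz":0,"twist":0},{"tx":0.01,"ty":0.0001,"tz":0,"twist":0},{"tx":0.01,"ty":0.0001,"tz":0,"twist":0},{"tx":0,"ty":0,"tz":0,"twist":0},{"tx":0,"ty":0,"tz":0,"twist":0}]}}

```text
clock: 8.15
position: [0.5643, -0.0216, 0.0377]
ee_rot: [-2.148, -2.292, 0.0]
force: [0.5, 0.6, -5.3]
width: 0.256
gripper_force: 15.0
```

```bash
python3 - <<'E'
from h import *
s=arm.observe();print(s["position"],s["clock"],s["width"],s["force"])
im=save("wrist","w4")
E
```

```text
[ 0.5642792  -0.02162503  0.03765172] 8.15 0.2557819984277007 [ 0.54119752  0.58518494 -5.28190021]
```

View pics/w4.png

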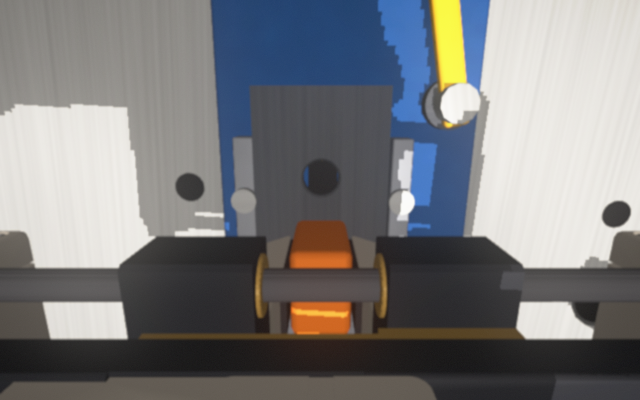

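>>> {"fn": "move_arm", "kwargs": {"motion": [{"tx":0.006,"ty":0.0005,"tz":0,"twist":0},{"tx":0.005,"ty":0.0005,"tz":0,"twist":0},{"tx":0,"ty":0,"tz":0,"twist":0},{"tx":0,"ty":0,"tz":0,"twist":0}]}}

```text
clock: 8.6
position: [0.5647, -0.0111, 0.0377]
ee_rot: [-2.149, -2.292, 0.001]
force: [0.2, 0.9, -4.6]
width: 0.262
gripper_force: 15.0
```

```bash
python3 - <<'E'
from h import *
s=arm.observe();print(s["position"],s["clock"],s["width"],s["force"])
im=save("wrist","w5")
c=cv2.resize(im[150:205,290:350],None,fx=10,fy=10,interpolation=cv2.INTER_NEAREST);cv2.imwrite("pics/w5c.png",c[:,:,::-1])
E
```

```text
[ 0.56466374 -0.01108286  0.03766206] 8.6 0.2623070715545119 [ 0.20564325  0.90966554 -4.5590377 ]
```

View pics/w5c.png

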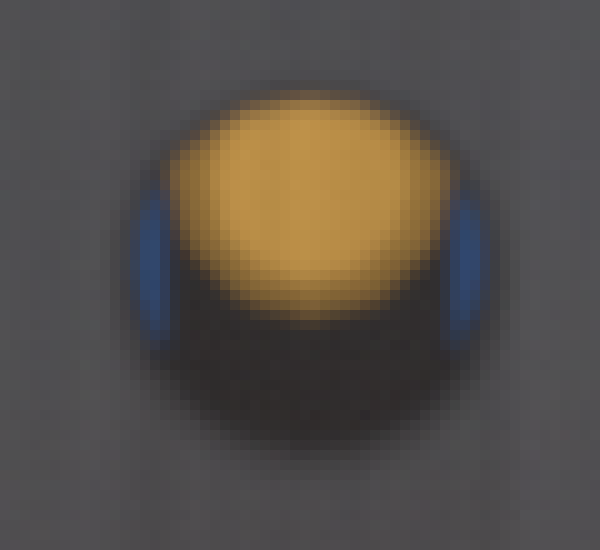

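```bash
python3 - <<'E'
from h import *
w=lambda u,v,z:onz("wrist",((u)/640,v/400),z)
print("pin", [w(321,182,z)[1]+.007 for z in(.0165,.0175)], "top inner", w(321,179,.0185)[1]+.005,"hole",(w(321,159,.027)+w(321,196,.027))[1]/2, w(321,159,.027)[1]-w(321,196,.027)[1])
E
```

```text
pin [np.float64(0.028372616825128663), np.float64(0.02856741354212171)] top inner 0.02828096458029999 hole 0.02546816158902366 0.017758724352182356
```

>>> {"fn": "move_arm", "kwargs": {"motion": [{"tx":0.0028,"ty":0,"tz":0,"twist":0},{"tx":0,"ty":0,"tz":0,"twist":0},{"tx":0,"ty":0,"tz":0.001,"twist":0},{"tx":0,"ty":0,"tz":0.001,"twist":0},{"tx":0,"ty":0,"tz":0.001,"twist":0},{"tx":0,"ty":0,"tz":0.001,"twist":0},{"tx":0,"ty":0,"tz":0,"twist":0},{"tx":0,"ty":0,"tz":0,"twist":0}]}}

```text
clock: 9.45
position: [0.5646, -0.0084, 0.0337]
ee_rot: [-2.149, -2.291, 0.0]
force: [-0.5, 0.2, -6.1]
width: 0.257
gripper_force: 15.0
```

>>> {"fn": "move_arm", "kwargs": {"motion": [{"tx":0,"ty":0,"tz":0.001,"twist":0},{"tx":0,"ty":0,"tz":0.001,"twist":0},{"tx":0,"ty":0,"tz":0.001,"twist":0},{"tx":0,"ty":0,"tz":0.0005,"twist":0},{"tx":0,"ty":0,"tz":0,"twist":0},{"tx":0,"ty":0,"tz":0,"twist":0}]}}

```text
clock: 10.05
position: [0.5647, -0.0084, 0.0302]
ee_rot: [-2.149, -2.291, 0.0]
force: [0.1, -0.5, -5.4]
width: 0.257
gripper_force: 15.0
```

>>> {"fn": "move_arm", "kwargs": {"motion": [{"tx":0,"ty":0,"tz":0.0008,"twist":0},{"tx":0,"ty":0,"tz":0,"twist":0}]}}

```text
clock: 10.25
position: [0.5646, -0.0084, 0.0293]
ee_rot: [-2.149, -2.291, 0.0]
force: [-0.5, 0.4, -4.7]
width: 0.256
gripper_force: 15.0
```

>>> {"fn": "move_arm", "kwargs": {"gripper": 0, "motion": [{"tx":0,"ty":0,"tz":0,"twist":0},{"tx":0,"ty":0,"tz":0,"twist":0},{"tx":0,"ty":0,"tz":0,"twist":0},{"tx":0,"ty":0,"tz":0,"twist":0},{"tx":0,"ty":0,"tz":0,"twist":0}]}}

```text
clock: 10.75
position: [0.5648, -0.0084, 0.0296]
ee_rot: [2.149, 2.291, 0.0]
force: [0.3, 0.8, 0.8]
width: 0.498
gripper_force: 0.0
```

```bash
python3 - <<'E'
from h import *
s=arm.observe();print(s["position"],s["clock"],s["width"],s["force"])
im=save("wrist","w6")
for q,z in(("clamp_pivot",.012),("clamp_post",.072),("plate_hole",.012)):
  for cam in("wrist","scene","side"):
    if cam!="wrist" and q=="clamp_pivot":arm.get_image(cam)
    for r in arm.place_of(cam,q)[:1]: print(cam,q,round(r["conf"],2),np.array(r["point"])*[640,400],onz(cam,r["point"],z).round(4))
E
```

```text
[ 0.56481876 -0.00837176  0.02959267] 10.75 0.4983008252867288 [0.27376098 0.75635438 0.83883054]
wrist clamp_pivot 0.9 [448.  132.6] [0.6213 0.0529 0.012 ]
scene clamp_pivot 0.58 [342.976 229.4  ] [0.6226 0.0493 0.012 ]
side clamp_pivot 0.8 [293.376 219.   ] [0.6201 0.0453 0.012 ]
wrist clamp_post 0.29 [317.696 244.48 ] [0.5616 0.0151 0.072 ]
scene clamp_post 0.67 [362.88 210.6 ] [0.6066 0.1064 0.072 ]
side clamp_post 0.59 [307.584 323.12 ] [0.2699 0.4852 0.072 ]
wrist plate_hole 0.82 [321.408 173.92 ] [0.5621 0.0291 0.012 ]
scene plate_hole 0.98 [332.608 212.68 ] [0.5628 0.0306 0.012 ]
side plate_hole 0.65 [308.48 223.8 ] [0.5562 0.0407 0.012 ]
```

View pics/w6.png

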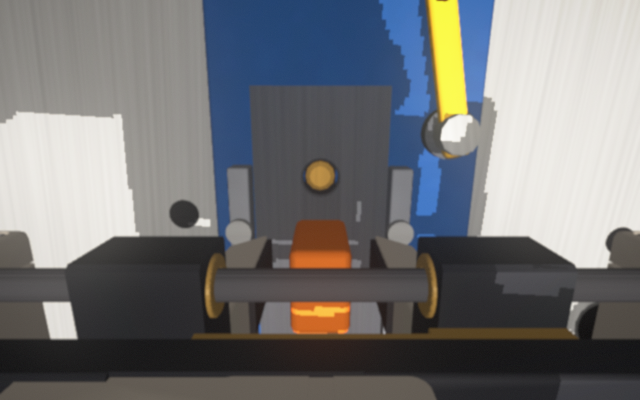

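The plate is flat: the pin sits concentric in the hole at (320,175). Next I rise, shut the fingers and go to the outer side of the clamp post.

>>> {"fn": "move_arm", "kwargs": {"motion": [{"tx":0,"ty":0,"tz":-0.015,"twist":0},{"tx":0,"ty":0,"tz":-0.04,"twist":0},{"tx":0,"ty":0,"tz":-0.045,"twist":0},{"tx":0,"ty":0,"tz":0,"twist":0}]}}

```text
clock: 11.75
position: [0.5682, -0.0077, 0.1351]
ee_rot: [2.145, 2.287, 0.011]
force: [0.5, -0.1, 0.3]
width: 0.497
gripper_force: 0.0
```

>>> {"fn": "move_arm", "kwargs": {"gripper": 1, "motion": [{"tx":0.03,"ty":0.024,"tz":0,"twist":0},{"tx":0.03,"ty":0.024,"tz":0,"twist":0},{"tx":0.03,"ty":0.024,"tz":0,"twist":0},{"tx":0.029,"ty":0.026,"tz":0,"twist":0},{"tx":0,"ty":0,"tz":0,"twist":0},{"tx":0,"ty":0,"tz":0,"twist":0}]}}

```text
clock: 12.35
position: [0.6547, 0.1176, 0.1286]
ee_rot: [-2.147, -2.293, 0.001]
force: [-0.1, -0.1, -0.3]
width: 0.032
gripper_force: 0.0
```

```bash
python3 - <<'E'
from h import *
s=arm.observe();print(s["position"],s["clock"],s["width"],s["force"])
a=save("scene","s1");b=save("wrist","w7")
# red post top candidates
for cam,im in(("scene",a),("wrist",b)):
  hsv=cv2.cvtColor(im,cv2.COLOR_RGB2HSV)
  m=cv2.inRange(hsv,(0,150,70),(4,255,255))|cv2.inRange(hsv,(172,150,70),(180,255,255))
  n,l,st,c=cv2.connectedComponentsWithStats(m)
  for i in range(1,n):
    if st[i,4]>4: print(cam,st[i],c[i],onz(cam,(c[i]/[640,400]),.05).round(3))
c=cv2.resize(a[185:265,300:400],None,fx=4,fy=4);cv2.imwrite("pics/c.png",np.hstack([c,cv2.resize(b,(400,320))])[:,:,::-1])
E
```

```text
[0.65465356 0.11763074 0.12858293] 12.35 0.03184954967385266 [-0.09106431 -0.10370863 -0.28428994]
scene [525 105  42  88 689] [546.36719884 151.83454282] [0.484 0.703 0.05 ]
scene [518 122   4   8  11] [519.18181818 125.36363636] [0.37  0.662 0.05 ]
scene [527 141  10  18  27] [532.14814815 150.14814815] [0.47  0.663 0.05 ]
scene [519 154   6  11  17] [521.41176471 158.52941176] [0.495 0.619 0.05 ]
scene [526 169   3   4   6] [527.16666667 170.33333333] [0.54  0.619 0.05 ]
scene [532 182   7  13  29] [534.89655172 187.48275862] [0.602 0.618 0.05 ]
scene [466 186  24  21 186] [478.01075269 195.83333333] [0.601 0.446 0.05 ]
scene [539 196   8  10  29] [542.37931034 201.37931034] [0.651 0.62  0.05 ]
scene [363 209   2   4   7] [363.42857143 210.71428571] [0.594 0.112 0.05 ]
wrist [233 214  22  22 349] [243.24641834 224.36676218] [0.601 0.104 0.05 ]
```

View pics/c.png

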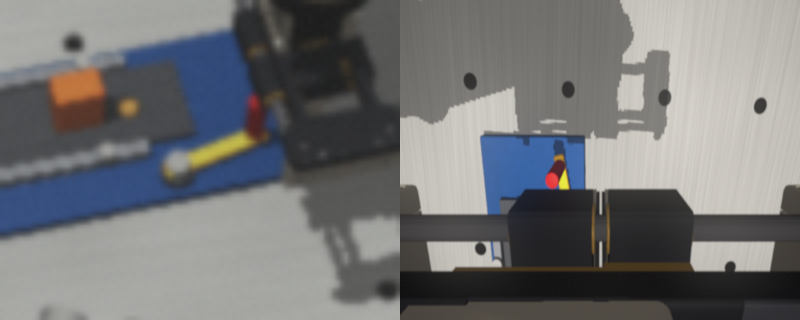

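Post top is seen at wrist pixel (243,226), left of the shut fingers, at an arm angle of about 0.2 rad. I'll descend beside it and push.

>>> {"fn": "move_arm", "kwargs": {"motion": [{"tx":0,"ty":0,"tz":0.042,"twist":0},{"tx":0,"ty":0,"tz":0.042,"twist":0},{"tx":0,"ty":0,"tz":0,"twist":0},{"tx":0,"ty":0,"tz":0,"twist":0}]}}

```text
clock: 12.85
position: [0.6544, 0.1155, 0.0458]
ee_rot: [-2.15, -2.29, 0.002]
force: [-0.2, 1.0, 0.0]
width: 0.006
gripper_force: 0.0
```

>>> {"fn": "move_arm", "kwargs": {"motion": [{"tx":-0.004,"ty":-0.01,"tz":0,"twist":0},{"tx":-0.003,"ty":-0.009,"tz":0,"twist":0},{"tx":0,"ty":-0.009,"tz":0,"twist":0},{"tx":-0.002,"ty":-0.007,"tz":0,"twist":0},{"tx":-0.003,"ty":-0.008,"tz":0,"twist":0},{"tx":-0.003,"ty":-0.007,"tz":0,"twist":0},{"tx":-0.003,"ty":-0.008,"tz":0,"twist":0},{"tx":0,"ty":0,"tz":0,"twist":0},{"tx":0,"ty":0,"tz":0,"twist":0}]}}

```text
clock: 13.75
position: [0.5975, 0.095, 0.0452]
ee_rot: [-2.149, -2.29, 0.001]
force: [-0.7, -0.2, 0.3]
width: 0.006
gripper_force: 0.0
```

```bash
python3 - <<'E'
from h import *
s=arm.observe();p=s["position"][:2]-np.array([.567,-.0674]);print(s["position"],"jig",p@[.9983,.058],p@[-.058,.9983],s["clock"],s["force"])
for cam in("wrist",):
  im=save(cam,"w8")
  hsv=cv2.cvtColor(im,cv2.COLOR_RGB2HSV)
  m=cv2.inRange(hsv,(0,150,70),(4,255,255))|cv2.inRange(hsv,(172,150,70),(180,255,255))
  n,l,st,c=cv2.connectedComponentsWithStats(m)
  for i in range(1,n):
    if st[i,4]>20:
      q=onz(cam,(c[i]/[640,400]),.068)[:2]-np.array([.567,-.0674]);print(st[i],"jig",q@[.9983,.058],q@[-.058,.9983])
E
```

```text
[0.59745213 0.09495559 0.04520569] jig 0.03981698632206248 0.16031336037551513 13.75 [-0.72865078 -0.21277749  0.26586072]
```

>>> {"fn": "move_arm", "kwargs": {"motion": [{"tx":0.022,"ty":0.004,"tz":0,"twist":0},{"tx":0,"ty":-0.016,"tz":0,"twist":0},{"tx":0,"ty":-0.016,"tz":0,"twist":0},{"tx":0,"ty":-0.004,"tz":0,"twist":0},{"tx":0,"ty":0,"tz":0,"twist":0},{"tx":0,"ty":0,"tz":0,"twist":0}]}}

```text
clock: 14.4
position: [0.5656, 0.1149, 0.0455]
ee_rot: [2.149, 2.291, 0.001]
force: [-0.3, -0.7, -0.2]
width: 0.006
gripper_force: 0.0
```

>>> {"fn": "move_arm", "kwargs": {"motion": [{"tx":-0.01,"ty":0,"tz":0,"twist":0},{"tx":-0.01,"ty":0,"tz":0,"twist":0},{"tx":-0.01,"ty":0,"tz":0,"twist":0},{"tx":-0.01,"ty":0,"tz":0,"twist":0},{"tx":-0.007,"ty":0,"tz":0,"twist":0},{"tx":0,"ty":0,"tz":0,"twist":0},{"tx":0,"ty":0,"tz":0,"twist":0}]}}

```text
clock: 15.1
position: [0.5683, 0.0671, 0.0455]
ee_rot: [2.15, 2.29, 0.0]
force: [-0.7, -0.2, 0.2]
width: 0.008
gripper_force: 0.0
```

```bash
python3 - <<'E'
from h import *
s=arm.observe();p=s["position"][:2]-np.array([.567,-.0674]);print(s["position"],"jig",p@[.9983,.058],p@[-.058,.9983],s["clock"],s["force"])
E
```

```text
[0.56831212 0.06711175 0.04553427] jig 0.009111575776589158 0.1342069785335814 15.1 [-0.72144433 -0.16664195  0.23218352]
```

>>> {"fn": "move_arm", "kwargs": {"motion": [{"tx":-0.001,"ty":0,"tz":0,"twist":0},{"tx":0,"ty":0,"tz":0,"twist":0},{"tx":0.03,"ty":0,"tz":0,"twist":0},{"tx":0,"ty":0,"tz":-0.05,"twist":0},{"tx":0,"ty":0,"tz":-0.05,"twist":0},{"tx":-0.05,"ty":0,"tz":-0.03,"twist":0},{"tx":-0.05,"ty":0,"tz":-0.03,"twist":0},{"tx":-0.02,"ty":0,"tz":0,"twist":0},{"tx":0,"ty":0,"tz":0,"twist":0},{"tx":0,"ty":0,"tz":0,"twist":0}]}}

```text
clock: 16.1
position: [0.5725, -0.0085, 0.1968]
ee_rot: [-2.15, -2.29, -0.0]
force: [-0.2, 0.4, -0.4]
width: 0.004
gripper_force: 0.0
```

```bash
python3 - <<'E'
from h import *
s=arm.observe();print(s["position"],s["clock"],s["force"])
im=save("wrist","w9");O=np.array([.567,-.0674])
J=lambda u,v,z:(lambda q:(q@[.9983,.058],q@[-.058,.9983]))(onz("wrist",(u/640,v/400),z)[:2]-O)
hsv=cv2.cvtColor(im,cv2.COLOR_RGB2HSV)
for nm,m,z in(("red",cv2.inRange(hsv,(0,150,70),(4,255,255))|cv2.inRange(hsv,(172,150,70),(180,255,255)),.068),("yellow",cv2.inRange(hsv,(25,180,120),(35,255,255)),.027),("orange",cv2.inRange(hsv,(6,180,120),(18,255,255)),.062)):
  n,l,st,c=cv2.connectedComponentsWithStats(m)
  for i in range(1,n):
    if st[i,4]>25: print(nm,st[i],"jig",np.round(J(*c[i],z),4))
for q,z in(("plate_hole",.012),("clamp_post",.072),("clamp_pivot",.012)):
  for r in arm.place_of("wrist",q)[:1]: print(q,round(r["conf"],2),np.round(J(*(np.array(r["point"])*[640,400]),z),4))
E
```

```text
[ 0.57248929 -0.00853846  0.19677464] 16.1 [-0.18045091  0.44282706 -0.37376027]
red [303 116  16  18 217] jig [-0.     0.117]
yellow [341 116  29   7 155] jig [0.039  0.1206]
orange [299 174  26  13  61] jig [0.0022 0.0755]
plate_hole 0.76 [0.0032 0.0989]
clamp_post 0.87 [0.0007 0.1158]
clamp_pivot 0.97 [0.0613 0.1205]
```

```bash
python3 -c "
from cell import arm
print(arm.sign_off())"
```

```text
the job is handed in; nothing more can be done
None
```

I slid the plate along the channel, dropped it flat over the pin, swung the clamp arm across to about 1.57 rad (measured from the wrist camera), released everything and handed the job in after about 16 s; no verdict came back.

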